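# Hang the green cutting board on the drying stand

### The arm

A 7-joint arm with a two-finger parallel gripper is mounted at the origin on the work surface. World frame = base frame: x ahead of the robot, y to its left, z up, the work surface at z = 0. Lengths are in m, angles in rad, forces in N, time in s.
With the tool pointing down it reaches from about 0.425 to 0.875 m from the base axis. Payload 4.7 kg.
Tool frame: the origin (TCP) lies at the very end of the fingers, on their centre line; the grasp point (between the pads) lies 19 mm behind it; z points along the fingers, x is the direction in which the jaws open and shut, and the axes are right-handed (so a half turn about z gives the same grasp; the last joint's range is limited). The gripper opens to 87 mm and grips with 3 to 60 N. Pads are 19 mm wide; open, the fingers measure 117 mm over their backs; the gripper's body (75 mm by 190 mm) begins 51 mm behind the grasp point.
Start: joints at [1.114, 0.321, -0.07, 1.45, 0.023, 1.371, -0.057], TCP at [0.295, -0.579, 0.223] pointing down, gripper open.
Joint ranges: [-2.86, 2.86], [-0.3, 2.09], [-1.38, 1.24], [0.06, 2.45], [-1.56, 4.7], [0.09, 2.05], [-2.69, 2.69]. Speed limits (rad/s): [2.57, 2.57, 3.14, 3.14, 3.14, 3.14, 3.14].

### API

Orientations are given as a unit quaternion [w, x, y, z].
In Python, from bench import sensors, capture, r gives the robot as it stands.
- The arm moves only by the tool step_arm, never from a script. Its argument "deltas" is a list of rows, each a list of 6 numbers: the shift along the tool's x, y, z in units of 25 mm (1.0 is 25 mm), then the turn, a rotation vector about the tool's x, y, z in units of 6 degrees (1.0 is 6 degrees). A call has 1 to 5 rows; each row is the pose to reach, as a shift and turn from the pose commanded when the call began, along the tool's axes at that moment; what a row does not reach only later rows make up. A row lasts 1/12 s, in which the tool goes at most 41.7 mm and 7.16 degrees, less where a joint would pass 70% of its speed; a pose out of reach is approached as far as the arm can. A call with a gripper value outside its range is refused whole. "claw" is the finger opening in mm, from 0 to 87, set as the call begins (left out, the last holds). The fingers move at their own pace and stop on an object; "grip_force" is the grip in N (left out, the last holds). Time passes only in rows, so rows that repeat a pose let the fingers close. It gives the time, the measured TCP pose, the force and the opening at its end, in the units of the state.
- sensors.get_obs(): the state, without advancing time (a new reading comes with each control period).
- capture(name): name is "side" or "top"; returns a dict with "frame" (384x512x3 uint8, blue, green, red), "z_map" (384x512 float32, m along the optical axis (not along the pixel's ray), 0 where there is no reading), "camera_matrix" (3x3 intrinsics, pixels), "D" ([k1, k2, p1, p2, k3] as OpenCV has them; the pictures are not rectified), "extrinsics" (4x4, takes a point from world to camera coordinates). Camera axes: x right, y up, looking along -z (the intrinsics and any distortion apply to the point x, -y, -z); pixel columns grow to the right and rows downward; lengths in m; the calibration is good to about 2 mm. A picture is of the moment at which its call begins.
- r.hand_in(): hands the job in, once; it reports no verdict.
The state is a dict: "t": time; "qpos": joint angles; "qd": joint speeds; "joint_torque": joint torques, N m; "eef_pos": TCP position; "tool_rot": TCP orientation; "contact_force": force on the tool from outside, world axes, zero at the start; "torque": the same for the moment, N m; "finger_gap": finger opening in m.
Only numpy, scipy, OpenCV 4.12 (cv2) and the standard library are available. Lean on these libraries where they do the work, as an engineer would, in place of code of your own. Each camera call takes 0.05 s, during which the arm holds its last target.

### The job

In the food lab, take the green cutting board out of the rack and hang it up to dry: slide the slot in its side edge sideways over the stand's horizontal pin, between the post and the orange disc, then let it down until the pin sits in the peak of the slot and let go, so that the board hangs from the pin. Leave the red and blue boards standing in the rack.

Things in the scene. Friction and masses are not known exactly. Their poses are not given: they have to be found in the camera images.
- green_board_center (a point): Centre of the green board: x thickness 10 mm, y width 130, z (up) height 220; 0.21-0.35 kg. Stands in a rack, lower edge 10 mm above the bench; pinch its top edge. Through slot, relative to this point: level channel z -6 to +26 mm, from the open -y edge to y +16; at its end (y -16 to 16) the roof rises to a 45-degree peak at y 0, z +48. Pin seated: its axis at y 0, z +41.
- pin (a point): Middle of the free length of the fixed stand's level steel pin, on its axis, 190 mm above the bench. Pin 10 mm thick, along x; z up. It runs from an upright post (face at x -20 mm, 24 mm wide, top 12 mm above the axis) to an orange disc (x +20, 42 mm across, too big for the slot). Open on both y sides. Foot plate 150 x 150 mm, 12 high.
- red_board: Red board, same shape and slot. Origin: middle of its lower edge, axes as the green one. The three boards stand parallel in one fixed rack, in any order, 70 mm apart along their x, their slots all opening to -y (towards the stand's side). Each stands between rack posts that reach 55 mm above the bench: lift by 60 mm to clear them.
- blue_board: Blue board, same shape and slot, in the same rack. Origin: middle of its lower edge, axes as the green one.
Not all that is in view belongs to the job. Of the things that look like the part that bears green_board_center, the smallest one is meant.

How it is judged:
At the end, for the whole second after the job is handed in: The green board hangs at rest from the pin with the pin in the peak of its slot: its centre is 31 to 51 mm below the pin's axis (41 mm when seated), within 18 mm of it sideways and between post and disc (within 20 mm of the pin's middle along the pin), the board within 0.3 rad of upright (z of green_board_center in the frame of pin between -0.051 and -0.031 m and y of green_board_center in the frame of pin between -0.018 and 0.018 m and x of green_board_center in the frame of pin between -0.02 and 0.02 m and angle between green_board_center's own z axis and vertical below 0.3 rad and linear speed of green_board below 0.04 m/s); the robot touches nothing.
It fails at once if the red or the blue board is shifted by more than 40 mm or tipped by more than 0.3 rad (distance of any of red_board, blue_board from where it was at the start of the episode above 0.04 m or angle between any of red_board, blue_board's own z axis and vertical above 0.3 rad).
It also fails if it takes over 45 s, if anything falls off the work surface, if the arm or the gripper's body presses on something with over 40 N, if the wrist force passes 120 N, or if a joint passes its speed limit or range.

## Working session

There is one attempt and no reset: what is moved stays moved. The work goes in short steps, Python scripts to look and compute and a tool call to move; the robot and the scene stay as the last step left them, time stands still between calls to the robot, and variables do not carry over. Pictures are saved under pics/ and viewed, and the job is handed in when it is done.

Besides the shell and the picture viewer there is one more tool, called by a JSON object that holds its "api" and its "payload", one argument or row to a line. step_arm: Moves the arm, as the interface text tells. Its arguments: {"type":"object","properties":{"deltas":{"type":"array"},"claw":{"type":"number"},"grip_force":{"type":"number"}},"required":["deltas"]}

```bash
ls; mkdir -p pics; cat > h.py <<'E'
import numpy as np, cv2
from bench import sensors, capture, r
def grab(n,tag):
    c=capture(n); cv2.imwrite(f'pics/{tag}.png',c['frame']); np.savez(f'pics/{tag}.npz',**c); return c
def load(tag): return dict(np.load(f'pics/{tag}.npz'))
def rays(c,uv):
    uv=np.asarray(uv,float).reshape(-1,1,2)
    p=cv2.undistortPoints(uv,c['camera_matrix'],c['D']).reshape(-1,2)
    d=np.c_[p[:,0],-p[:,1],-np.ones(len(p))]
    E=c['extrinsics'];R=E[:3,:3];t=E[:3,3]
    return -R.T@t, d@R
def pts(c,uv):
    uv=np.asarray(uv).reshape(-1,2).astype(int)
    o,d=rays(c,uv); z=c['z_map'][uv[:,1],uv[:,0]]
    return o+d*z[:,None], z
def plane(c,uv,h):
    o,d=rays(c,uv); return o+d*((h-o[2])/d[:,2])[:,None]
E
python3 - <<'E'
from h import *
o=sensors.get_obs(); print(o)
for n in('side','top'):
    c=grab(n,n+'0'); print(n,c['camera_matrix'],c['D'],c['extrinsics'])
E
```

```text
pics
{'t': 0.0, 'qpos': array([ 1.11413681,  0.32183574, -0.07006189,  1.45170676,  0.0225982 ,
        1.37077261, -0.05691979]), 'qd': array([-0.00252591,  0.00176765, -0.00167301, -0.00023657,  0.00042849,
       -0.00028859, -0.00044311]), 'joint_torque': array([ 9.52438604e-04, -4.91292930e+01, -4.03137496e-01, -3.12530100e+01,
       -6.37513795e-02,  4.35461977e-02,  1.29146151e-04]), 'eef_pos': array([ 0.29450497, -0.57882463,  0.22143711]), 'tool_rot': array([-4.60846641e-04,  8.52511744e-01, -5.22707174e-01, -8.51207340e-04]), 'contact_force': array([ 0.22398044, -0.79231102, -0.53231574]), 'torque': array([ 0.00631747, -0.00141357, -0.01763212]), 'finger_gap': 0.0870133213239213}
side [[412.97369554   0.         258.82406708]
 [  0.         412.97369554 192.37105011]
 [  0.           0.           1.        ]] [-0.14244091  0.          0.          0.          0.        ] [[-0.92833141  0.37139927 -0.01622875  0.40105618]
 [-0.31692232 -0.76783485  0.55676735  0.15459842]
 [ 0.19432199  0.52200788  0.83050993 -1.50772738]
 [ 0.          0.          0.          1.        ]]
top [[453.96203324   0.         255.43014446]
 [  0.         453.96203324 186.43201509]
 [  0.           0.           1.        ]] [-0.0364552  0.         0.         0.         0.       ] [[-0.00292122 -0.99991277 -0.01288131  0.11260984]
 [ 0.99127324 -0.00459315  0.13174316 -0.48497776]
 [-0.13179083 -0.01238404  0.99120019 -1.4217633 ]
 [ 0.          0.          0.          1.        ]]
```

View pics/side0.png

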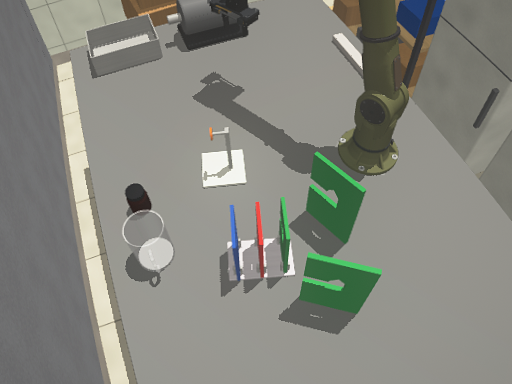

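View pics/top0.png

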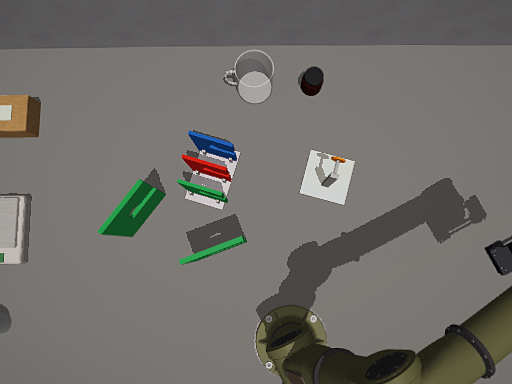

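The green things are: the rack board (top 203,190; side 285,235), a free-standing board (top 213,250; side 335,200) and a second free-standing board (top 133,210; side 338,283). I'll measure all three and crop in close.

```bash
python3 - <<'E'
from h import *
for n in('side','top'):
    c=load(n+'0'); f=c['frame']; hsv=cv2.cvtColor(f,cv2.COLOR_BGR2HSV)
    for col,(a,b) in dict(green=(50,85),blue=(105,130),red=(170,8),orange=(9,18)).items():
        H=hsv[...,0]; m=((H>=a)&(H<=b)) if a<b else ((H>=a)|(H<=b))
        m=(m&(hsv[...,1]>150)&(hsv[...,2]>60)).astype(np.uint8)
        k,lab,st,ce=cv2.connectedComponentsWithStats(m)
        for i in range(1,k):
            if st[i,4]<25: continue
            v,u=np.nonzero(lab==i); P,z=pts(c,np.c_[u,v]); P=P[z>0]
            if len(P)<5: continue
            lo,hi=np.percentile(P,[2,98],axis=0)
            Q=P-P.mean(0); w,V=np.linalg.eigh(Q.T@Q); e=Q@V
            print(n,col,st[i],lo.round(3),hi.round(3),'pca ext',(np.percentile(e,99.5,axis=0)-np.percentile(e,.5,axis=0)).round(3),'n',V[:,0].round(3))
a=load('side0')['frame'][140:330,190:390]; b=load('top0')['frame'][110:280,90:370]
cv2.imwrite('pics/ca.png',cv2.resize(a,None,fx=3.0,fy=3.0,interpolation=3)); cv2.imwrite('pics/cb.png',cv2.resize(b,None,fx=2.8,fy=2.8,interpolation=3))
E
```

```text
side green [315 152  50  40 243] [0.256 0.145 0.291] [0.317 0.3   0.298] pca ext [0.008 0.016 0.17 ] n [-0.141 -0.053  0.989]
side green [310 185  27  23 114] [0.279 0.145 0.135] [0.317 0.238 0.143] pca ext [0.01  0.016 0.102] n [-0.221 -0.081  0.972]
side green [282 197   8  42 112] [0.441 0.207 0.226] [0.479 0.322 0.233] pca ext [0.009 0.008 0.126] n [-0.15   0.05   0.987]
side green [308 253  73  22 339] [0.336 0.413 0.292] [0.466 0.513 0.298] pca ext [0.008 0.013 0.169] n [-0.042 -0.052  0.998]
side green [303 279  39  12 138] [0.388 0.411 0.136] [0.465 0.472 0.143] pca ext [0.009 0.013 0.101] n [-0.108 -0.126  0.986]
side blue [397   0  31  38 743] [-0.941 -0.939 -0.196] [-0.801 -0.75  -0.079] pca ext [0.117 0.173 0.234] n [ 0.723 -0.087  0.685]
side blue [426   0  19  35 258] [-1.066 -0.884 -0.193] [-0.887 -0.74  -0.078] pca ext [0.045 0.117 0.247] n [-0.649  0.759  0.05 ]
side blue [230 205   7  44 142] [0.579 0.176 0.116] [0.615 0.294 0.233] pca ext [0.007 0.127 0.125] n [ 0.956 -0.293 -0.034]
side red [256 202   7  75 200] [0.51  0.193 0.023] [0.549 0.316 0.233] pca ext [0.0
[... 343 characters left out ...]
116] [0.316 0.3   0.3  ] pca ext [0.013 0.207 0.237] n [ 0.935  0.352 -0.039]
top blue [188 131  48  30 673] [0.574 0.175 0.033] [0.612 0.295 0.233] pca ext [0.011 0.129 0.214] n [ 0.957 -0.289 -0.017]
top red [182 154  49  27 548] [0.506 0.192 0.034] [0.546 0.314 0.235] pca ext [0.011 0.13  0.211] n [ 0.957 -0.288 -0.02 ]
top orange [28 96 13 23 47] [0.725 0.84  0.004] [0.778 0.846 0.087] pca ext [0.007 0.053 0.096] n [ 0.02  -1.    -0.002]
top orange [  0 132  38   5  59] [0.658 0.84  0.008] [0.673 0.957 0.054] pca ext [0.013 0.05  0.12 ] n [0.997 0.051 0.064]
top orange [331 157  14   6  46] [ 0.535 -0.144  0.183] [ 0.547 -0.108  0.214] pca ext [0.006 0.035 0.038] n [ 0.957 -0.28  -0.078]
```

View pics/ca.png

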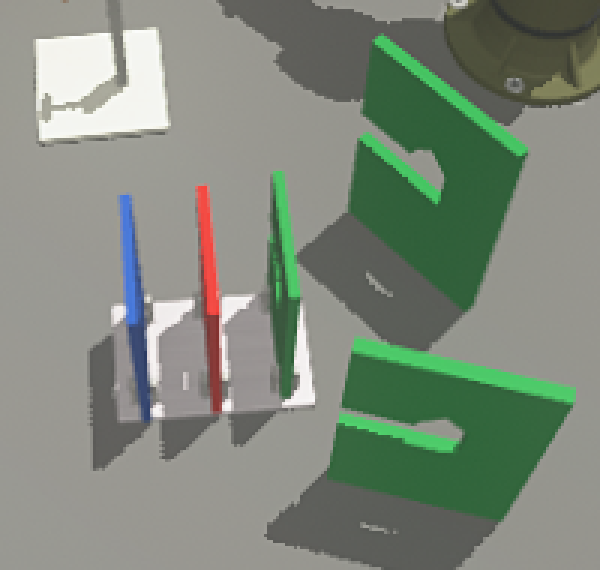

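View pics/cb.png

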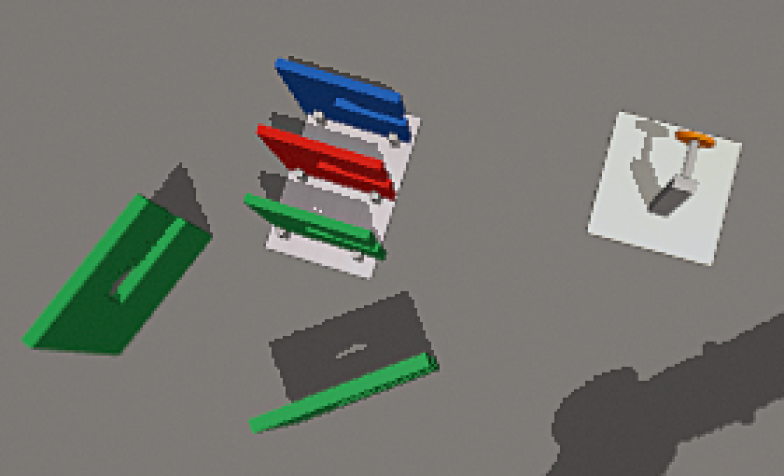

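The crop settles it: the green rack board is about 0.22 m tall and 130 mm wide, while the two loose boards are about 0.295 m tall and 170 mm wide. So the smallest one is the rack board at top (203,190), side (285,235). Next I'll measure the stand and the board's top edge.

```bash
python3 - <<'E'
from h import *
a=load('side0')['frame'][115:195,190:260]; b=load('top0')['frame'][140:210,290:370]
a=cv2.resize(a,None,fx=5.5,fy=5.5,interpolation=0); b=cv2.resize(b,None,fx=5,fy=5,interpolation=0)
H=max(a.shape[0],b.shape[0]); im=np.zeros((H,a.shape[1]+b.shape[1],3),np.uint8); im[:a.shape[0],:a.shape[1]]=a; im[:b.shape[0],a.shape[1]:]=b
cv2.imwrite('pics/st.png',im); print(a.shape)
for n in('side','top'):
    c=load(n+'0'); f=c['frame'];h=cv2.cvtColor(f,cv2.COLOR_BGR2HSV)
    m=(h[...,0]>=4)&(h[...,0]<=20)&(h[...,1]>120)&(h[...,2]>80)
    sub=np.zeros_like(m); 
    if n=='side': sub[115:195,190:260]=1
    else: sub[140:210,290:370]=1
    v,u=np.nonzero(m&sub); P,z=pts(c,np.c_[u,v])
    print(n,u.mean(),v.mean(),u.min(),u.max(),v.min(),v.max()); print(P.mean(0),P.min(0),P.max(0))
    # elevated points in stand
    v,u=np.nonzero(sub&(c['z_map']>0)); P,z=pts(c,np.c_[u,v])
    k=(P[:,2]>.165)
    for q,w in sorted(zip(P[k].round(3).tolist(),np.c_[u,v][k].tolist())): print(q,w,f[w[1],w[0]])
E
```

```text
(440, 385, 3)
side 210.66666666666666 132.91666666666666 210 212 127 139
[ 0.54132479 -0.1342956   0.18726819] [ 0.51361063 -0.29652731 -0.00203534] [ 0.54900444 -0.10521845  0.21271588]
[0.488, -0.123, 0.205] [227, 127] [208 219 221]
[0.489, -0.122, 0.2] [227, 128] [215 222 224]
[0.49, -0.129, 0.199] [226, 127] [190 200 203]
[0.49, -0.118, 0.2] [227, 129] [214 222 223]
[0.491, -0.117, 0.198] [227, 130] [215 223 224]
[0.491, -0.106, 0.203] [228, 131] [181 192 193]
[0.492, -0.105, 0.195] [228, 133] [116 123 123]
[0.492, -0.104, 0.201] [228, 132] [159 168 169]
[0.493, -0.12, 0.204] [226, 128] [209 218 219]
[0.493, -0.118, 0.202] [226, 129] [209 217 218]
[0.493, -0.109, 0.202] [227, 131] [217 226 226]
[0.493, -0.108, 0.169] [228, 138] [114 121 122]
[0.493, -0.107, 0.18] [228, 136] [115 123 122]
[0.493, -0.105, 0.177] [228, 137] [112 119 119]
[0.493, -0.103, 0.189] [228, 135] [112 120 120]
[0.493, -0.103, 0.193] [228, 134] [109 116 116]
[0.494, -0.128, 0.202] [225, 127] [180 190 192]
[0.494, -0.107, 0.166] [228, 139] [114 121 121]
[0.495, -0.125, 0.2] [225, 128] [211 220 221]
[0.495, -0.
[... 12504 characters left out ...]
0.214] [339, 157] [103 160 221]
[0.544, -0.116, 0.201] [334, 158] [  0  83 171]
[0.544, -0.112, 0.186] [332, 159] [ 11  46 113]
[0.545, -0.126, 0.208] [338, 157] [ 85 159 226]
[0.545, -0.123, 0.21] [337, 157] [  7 128 225]
[0.545, -0.12, 0.211] [336, 157] [  0 112 223]
[0.545, -0.117, 0.208] [335, 157] [  0  99 208]
[0.545, -0.115, 0.207] [334, 157] [  0  92 197]
[0.545, -0.111, 0.179] [331, 159] [115 139 163]
[0.545, -0.111, 0.196] [332, 158] [  0  56 143]
[0.545, -0.108, 0.196] [331, 158] [ 44  87 140]
[0.546, -0.112, 0.204] [333, 157] [  0  78 176]
[0.547, -0.11, 0.199] [332, 157] [  0  51 143]
[0.548, -0.108, 0.192] [331, 157] [ 33  68 119]
[0.549, -0.115, 0.206] [334, 156] [157 180 207]
```

View pics/st.png

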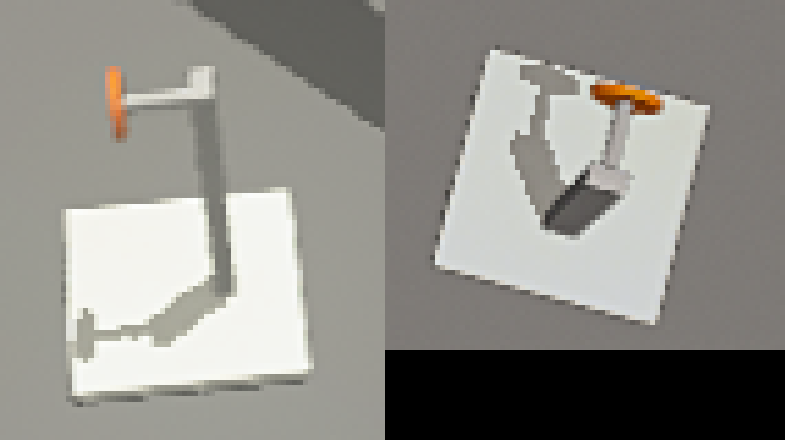

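The crop shows the foot plate at top (290-370,150-205), the post top near (335,175), and the orange disc near (338,159) at the pin's far (+x) end. Now I'll fit the exact numbers.

```bash
python3 - <<'E'
from h import *
c=load('top0'); f=c['frame']
# plate orientation
m=np.zeros(f.shape[:2],np.uint8); m[140:215,290:370]=(f[140:215,290:370].min(2)>185)
m=cv2.morphologyEx(m,cv2.MORPH_CLOSE,np.ones((3,3)))
v,u=np.nonzero(m); P=plane(c,np.c_[u,v],.012)
r_=cv2.minAreaRect(P[:,:2].astype(np.float32)); print('plate',r_)
# pin line pts 
for n,sl in(('top',(slice(162,172),slice(330,342))),('side',(slice(130,135),slice(214,222)))):
    c=load(n+'0'); g=c['frame']; k=np.zeros(g.shape[:2],bool); k[sl]=1
    v,u=np.nonzero(k); P,z=pts(c,np.c_[u,v]); P=P[(P[:,2]>.18)&(P[:,2]<.2)]
    P=P[(P[:,0]>.506)&(P[:,0]<.534)]
    print(n,len(P),P.mean(0),np.polyfit(P[:,0],P[:,1],1),P[:,1].min(),P[:,1].max())
th=np.deg2rad(-16.8); n=np.array([np.cos(th),np.sin(th)]); t=np.array([-n[1],n[0]])
for nm in('top','side'):
    c=load(nm+'0'); h=cv2.cvtColor(c['frame'],cv2.COLOR_BGR2HSV)
    v,u=np.nonzero((h[...,0]>=4)&(h[...,0]<=20)&(h[...,1]>150)); P,z=pts(c,np.c_[u,v]); k=(np.abs(P[:,0]-.54)<.02)&(np.abs(P[:,1]+.125)<.03)&(P[:,2]>.16);P=P[k]
    print(nm,'disc n',np.percentile(P[:,:2]@n,[5,50,95]),'t',np.percentile(P[:,:2]@t,[0,50,100]))
    for col,(a,b) in dict(green=(50,85),blue=(105,130),red=(170,8)).items():
        H=h[...,0]; q=((H>=a)&(H<=b)) if a<b else ((H>=a)|(H<=b))
        v,u=np.nonzero(q&(h[...,1]>130)); P,z=pts(c,np.c_[u,v])
        k=(P[:,2]>.222)&(P[:,2]<.24)&(P[:,0]>.42)&(P[:,0]<.63)&(P[:,1]>.16)&(P[:,1]<.34); Q=P[k][:,:2]
        s=Q@t; print(nm,col,len(Q),'n',np.percentile(Q@n,[3,50,97]).round(4),'t',s.min().round(4),s.max().round(4), 'yaw',np.degrees(np.polyfit(s-s.mean(),Q@n,1)[0]).round(2),'z',np.median(P[k][:,2]).round(4))
E
```

```text
plate ((0.5194605588912964, -0.12175028771162033), (0.14740274846553802, 0.14750266075134277), 74.52154541015625)
top 34 [ 0.5203669  -0.12211999  0.19421424] [-0.31580235  0.0422131 ] -0.13115769596553978 -0.11525680088859865
side 25 [ 0.52165998 -0.12119051  0.19346067] [-0.09202166 -0.07318649] -0.12653000588163144 -0.11671630775154895
top disc n [0.55245881 0.55383285 0.55683378] t [0.01699741 0.037063   0.05466569]
top green 179 n [0.3576 0.3624 0.3675] t 0.3208 0.4507 yaw 0.47 z 0.2302
top blue 185 n [0.4974 0.5021 0.5077] t 0.3324 0.4629 yaw 0.32 z 0.2303
top red 185 n [0.4275 0.4324 0.4377] t 0.3301 0.4597 yaw 0.5 z 0.2306
side disc n [0.55338146 0.55543446 0.55757353] t [0.02829984 0.04334308 0.05795206]
side green 148 n [0.3597 0.3638 0.3681] t 0.3212 0.4506 yaw 0.17 z 0.2297
side blue 135 n [0.4991 0.5028 0.5066] t 0.3339 0.4631 yaw 0.26 z 0.2295
side red 166 n [0.4294 0.4339 0.4387] t 0.3309 0.4602 yaw 0.5 z 0.2295
```

```bash
cat >> h.py <<'E'
from scipy.spatial.transform import Rotation as Ro
def go(p,yaw,show=True):
    o=sensors.get_obs(); w,x,y,z=o['tool_rot']; R=Ro.from_quat([x,y,z,w])
    a=np.deg2rad(yaw); X=np.array([np.cos(a),np.sin(a),0]); Z=np.array([0,0,-1.]); T=Ro.from_matrix(np.c_[X,np.cross(Z,X),Z])
    d=R.inv().apply(np.array(p)-o['eef_pos'])/.025; v=np.degrees((R.inv()*T).as_rotvec())/6
    print('t',round(o['t'],2),'pos',o['eef_pos'].round(4),'to',p,'units',d.round(2),v.round(2),'F',o['contact_force'].round(1),'gap',round(o['finger_gap'],4))
E
python3 - <<'E'
from h import *
go((.52,-.2,.38),-17.0)
E
```

```text
t 0.1 pos [ 0.2946 -0.5789  0.2215] to (0.52, -0.2, 0.38) units [ -9.43 -14.91  -6.32] [-0.01  0.02 -7.67] F [ 0.1 -0.3 -0. ] gap 0.0869
```

{"api": "step_arm", "payload": {
  "deltas": [
    [0,0,-1.6,0,0,0],
    [0,0,-3.2,0,0,0],
    [0,0,-4.8,0,0,0],
    [0,0,-6.3,0,0,0],
    [0,0,-6.3,0,0,0]
  ],
  "claw": 50
}}

```text
t: 0.52
eef_pos: [0.2959, -0.5811, 0.3891]
tool_rot: [0.003, 0.852, -0.523, 0.006]
contact_force: [0.3, 0.3, 0.4]
finger_gap: 0.0614
```

```bash
python3 - <<'E'
from h import *
go((.52,-.2,.38),-17.0)
E
```

```text
t 0.52 pos [ 0.2959 -0.5811  0.3891] to (0.52, -0.2, 0.38) units [ -9.52 -14.9    0.25] [ 0.05 -0.12 -7.67] F [0.3 0.3 0.4] gap 0.0614
```

{"api": "step_arm", "payload": {
  "deltas": [
    [-0.85,-1.35,0,0,0,-1],
    [-1.7,-2.7,0,0,0,-2],
    [-2.55,-4.05,0,0,0,-3],
    [-3.4,-5.4,0,0,0,-4],
    [-4.2,-6.7,0,0,0,-5]
  ]
}}

```text
t: 0.93
eef_pos: [0.3972, -0.4076, 0.3796]
tool_rot: [-0.0, 0.96, -0.282, -0.0]
contact_force: [0.3, -0.6, -0.2]
finger_gap: 0.0504
```

```bash
python3 - <<'E'
from h import *
go((.52,-.2,.38),-17.0)
E
```

```text
t 0.93 pos [ 0.3972 -0.4076  0.3796] to (0.52, -0.2, 0.38) units [-0.35 -9.64 -0.01] [-0.    0.01 -2.62] F [ 0.3 -0.6 -0.2] gap 0.0504
```

{"api": "step_arm", "payload": {
  "deltas": [
    [0,-1.6,0,0,0,-0.9],
    [0,-3.2,0,0,0,-1.8],
    [-0.1,-4.8,0,0,0,-2.6],
    [-0.2,-6.4,0,0,0,-2.6],
    [-0.3,-8.0,0,0,0,-2.6]
  ]
}}

```text
t: 1.35
eef_pos: [0.4996, -0.2361, 0.3797]
tool_rot: [0.0, 0.988, -0.151, -0.0]
contact_force: [0.5, -0.5, 0.0]
finger_gap: 0.05
```

```bash
python3 - <<'E'
from h import *
go((.459,.264,.36),-17.2)
E
```

```text
t 1.35 pos [ 0.4996 -0.2361  0.3797] to (0.459, 0.264, 0.36) units [ -7.54 -18.6    0.79] [ 0.    0.   -0.04] F [ 0.5 -0.5  0. ] gap 0.05
```

{"api": "step_arm", "payload": {
  "deltas": [
    [-0.6,-1.5,0,0,0,0],
    [-1.2,-3.0,0,0,0,0],
    [-1.8,-4.5,0,0,0,0],
    [-2.4,-6.0,0,0,0,0],
    [-3.0,-7.5,0,0,0,0]
  ]
}}

```text
t: 1.77
eef_pos: [0.4831, -0.0347, 0.3796]
tool_rot: [0.0, 0.988, -0.152, -0.0]
contact_force: [0.0, 0.0, -0.5]
finger_gap: 0.05
```

{"api": "step_arm", "payload": {
  "deltas": [
    [-0.6,-1.5,0,0,0,0],
    [-1.2,-3.0,0,0,0,0],
    [-1.8,-4.5,0,0,0,0],
    [-2.4,-6.0,0,0,0,0],
    [-3.0,-7.5,0,0,0,0]
  ]
}}

```text
t: 2.18
eef_pos: [0.4676, 0.1665, 0.3799]
tool_rot: [0.0, 0.988, -0.152, 0.0]
contact_force: [1.1, 0.2, 0.2]
finger_gap: 0.05
```

```bash
python3 - <<'E'
from h import *
go((.459,.264,.26),-17.2)
E
```

```text
t 2.18 pos [0.4676 0.1665 0.3799] to (0.459, 0.264, 0.26) units [-1.5  -3.62  4.79] [ 0.01 -0.01 -0.04] F [1.1 0.2 0.2] gap 0.05
```

{"api": "step_arm", "payload": {
  "deltas": [
    [-0.75,-1.4,0,0,0,0],
    [-1.5,-2.8,0,0,0,0],
    [-1.5,-3.6,1.3,0,0,0],
    [-1.5,-3.6,2.6,0,0,0],
    [-1.5,-3.6,3.8,0,0,0]
  ]
}}

```text
t: 2.6
eef_pos: [0.4586, 0.2638, 0.2833]
tool_rot: [-0.0, 0.989, -0.149, -0.0]
contact_force: [0.9, -1.3, 0.9]
finger_gap: 0.0503
```

{"api": "step_arm", "payload": {
  "deltas": [
    [0,0,0,0,0,0],
    [0,0,0,0,0,0]
  ]
}}

```text
t: 2.77
eef_pos: [0.4588, 0.2611, 0.2841]
tool_rot: [0.001, 0.988, -0.152, -0.001]
contact_force: [0.6, -0.0, 0.5]
finger_gap: 0.05
```

```bash
python3 - <<'E'
from h import *
go((.459,.264,.212),-17.2)
a=grab('side','s1')['frame'][100:330,150:400];b=grab('top','t1')['frame'][80:300,100:340]
cv2.imwrite('pics/m1.png',np.hstack([cv2.resize(a,(390,360)),cv2.resize(b,(390,360))]))
E
```

```text
t 2.77 pos [0.4588 0.2611 0.2841] to (0.459, 0.264, 0.212) units [-0.02 -0.12  2.88] [ 0.02  0.02 -0.04] F [ 0.6 -0.   0.5] gap 0.05
```

View pics/m1.png

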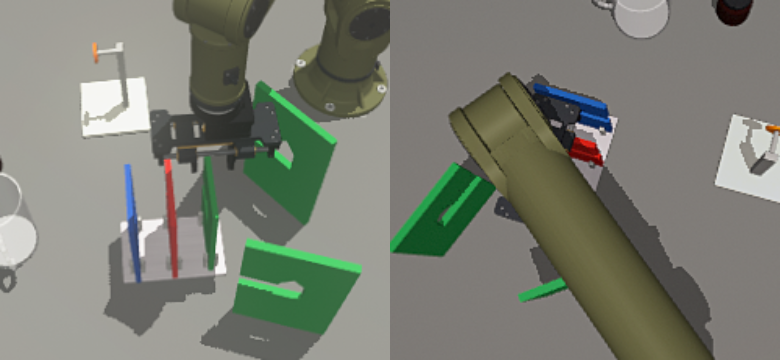

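The side view shows the gripper above the green rack board, with the fingers near crop (210,155), straddling its top edge and clear of red. Descending to grasp.

{"api": "step_arm", "payload": {
  "deltas": [
    [0,-0.1,0.8,0,0,0],
    [0,-0.1,1.6,0,0,0],
    [0,-0.1,2.4,0,0,0],
    [0,-0.1,2.85,0,0,0],
    [0,-0.1,2.85,0,0,0]
  ]
}}

```text
t: 3.28
eef_pos: [0.4601, 0.2636, 0.2132]
tool_rot: [0.0, 0.988, -0.152, -0.001]
contact_force: [-0.0, 0.2, -0.2]
finger_gap: 0.0498
```

{"api": "step_arm", "payload": {
  "deltas": [
    [0,0,0,0,0,0],
    [0,0,0,0,0,0],
    [0,0,0,0,0,0],
    [0,0,0,0,0,0],
    [0,0,0,0,0,0]
  ],
  "claw": 0,
  "grip_force": 35
}}

```text
t: 3.7
eef_pos: [0.4607, 0.2644, 0.2145]
tool_rot: [-0.0, 0.988, -0.151, 0.001]
contact_force: [0.8, 1.0, 0.1]
finger_gap: 0.0247
```

{"api": "step_arm", "payload": {
  "deltas": [
    [0,0,0,0,0,0],
    [0,0,0,0,0,0],
    [0,0,0,0,0,0]
  ]
}}

```text
t: 3.95
eef_pos: [0.4602, 0.2643, 0.2139]
tool_rot: [0.0, 0.988, -0.151, -0.0]
contact_force: [-0.2, -0.3, 1.7]
finger_gap: 0.0099
```

Gripped at 10 mm, which matches the board thickness. Lifting 65 mm.

{"api": "step_arm", "payload": {
  "deltas": [
    [0,0,0,0,0,0],
    [0,0,-0.3,0,0,0],
    [0,0,-0.8,0,0,0],
    [0,0,-1.3,0,0,0],
    [0,0,-1.8,0,0,0]
  ]
}}

```text
t: 4.37
eef_pos: [0.4604, 0.2644, 0.2603]
tool_rot: [-0.0, 0.988, -0.151, 0.0]
contact_force: [0.1, 0.3, -2.8]
finger_gap: 0.0098
```

{"api": "step_arm", "payload": {
  "deltas": [
    [0,0,-0.4,0,0,0],
    [0,0,-0.8,0,0,0],
    [0,0,-0.9,0,0,0],
    [0,0,-0.9,0,0,0],
    [0,0,-0.9,0,0,0]
  ]
}}

```text
t: 4.78
eef_pos: [0.4602, 0.2641, 0.2811]
tool_rot: [0.0, 0.988, -0.152, -0.0]
contact_force: [-0.6, 0.6, -1.8]
finger_gap: 0.01
```

```bash
python3 - <<'E'
from h import *
go((.459,.264,.2815),-17.2)
a=grab('side','s2')['frame'][100:330,150:400]
cv2.imwrite('pics/m2.png',cv2.resize(a,None,fx=2.4,fy=2.4))
E
```

```text
t 4.78 pos [0.4602 0.2641 0.2811] to (0.459, 0.264, 0.2815) units [-0.04  0.02 -0.02] [ 0.    0.   -0.04] F [-0.6  0.6 -1.8] gap 0.01
```

View pics/m2.png

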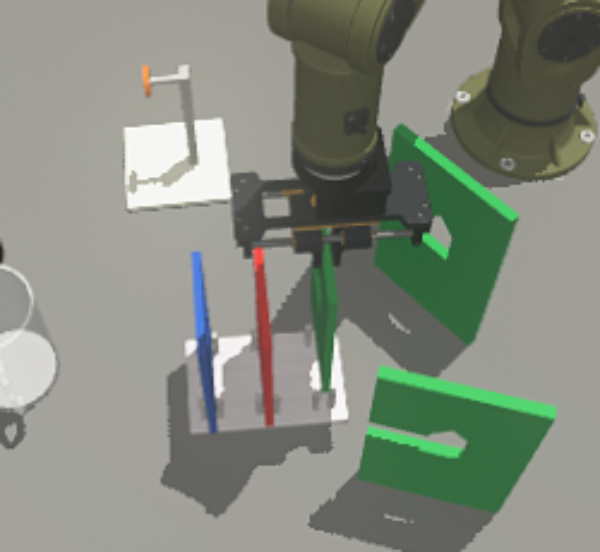

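Board lifted clear and hanging straight at crop (322,330). Red and blue haven't moved. Next I slide toward -y (tool +y), then across in +x.

{"api": "step_arm", "payload": {
  "deltas": [
    [0,0.5,0,0,0,0],
    [0,1.5,0,0,0,0],
    [0,2.6,0,0,0,0],
    [0,3.8,0,0,0,0],
    [0,5.0,0,0,0,0]
  ]
}}

```text
t: 5.25
eef_pos: [0.4218, 0.1439, 0.2805]
tool_rot: [0.0, 0.989, -0.151, -0.001]
contact_force: [0.6, -0.0, -3.2]
finger_gap: 0.0098
```

{"api": "step_arm", "payload": {
  "deltas": [
    [0,1.2,0,0,0,0],
    [0,2.2,0,0,0,0],
    [0.3,2.8,0,0,0,0],
    [1.1,2.9,0,0,0,0],
    [2.2,2.9,0,0,0,0]
  ]
}}

```text
t: 5.67
eef_pos: [0.4526, 0.058, 0.281]
tool_rot: [0.001, 0.988, -0.152, -0.0]
contact_force: [0.8, 0.8, -2.0]
finger_gap: 0.0097
```

{"api": "step_arm", "payload": {
  "deltas": [
    [1.1,0,0,0,0,0],
    [2.2,0,0,0,0,0],
    [3.3,0,0,0,0,0],
    [4.2,0,0,0,0,0],
    [4.5,0,0,0,0,0]
  ]
}}

```text
t: 6.08
eef_pos: [0.5631, 0.0235, 0.2794]
tool_rot: [-0.0, 0.988, -0.153, -0.001]
contact_force: [-0.4, -0.5, -2.0]
finger_gap: 0.0094
```

{"api": "step_arm", "payload": {
  "deltas": [
    [0,0,0,0,0,0],
    [0,0,0,0,0,0],
    [0,0,0,0,0,0]
  ]
}}

```text
t: 6.33
eef_pos: [0.5598, 0.0265, 0.2811]
tool_rot: [0.0, 0.989, -0.151, -0.001]
contact_force: [0.3, 0.5, -2.2]
finger_gap: 0.0099
```

```bash
python3 - <<'E'
from h import *
go((.520,-.1215,.274),-15.5)
c=grab('side','s3');a=c['frame'][90:320,150:400];d=grab('top','t3');b=d['frame'][80:300,150:390]
cv2.imwrite('pics/m3.png',np.hstack([cv2.resize(a,(390,360)),cv2.resize(b,(390,360))]))
for c in(c,d):
    h=cv2.cvtColor(c['frame'],cv2.COLOR_BGR2HSV)
    v,u=np.nonzero((h[...,0]>=50)&(h[...,0]<=85)&(h[...,1]>130)); P,z=pts(c,np.c_[u,v]); k=(P[:,0]>.46)&(P[:,1]<.3)&(P[:,0]<.6)&(z>0); P=P[k]
    if len(P)>20: print(len(P),P.min(0),P.max(0),np.median(P,0)); Q=P-P.mean(0); print(np.linalg.eigh(Q.T@Q)[1][:,0])
E
```

```text
t 6.33 pos [0.5598 0.0265 0.2811] to (0.52, -0.1215, 0.274) units [0.25 6.13 0.29] [ 0.    0.01 -0.31] F [ 0.3  0.5 -2.2] gap 0.0099
130 [0.51882733 0.06227107 0.08394235] [0.58226268 0.08962593 0.4513673 ] [0.57163502 0.08103076 0.21911048]
[-0.44530445  0.89537874  0.00092614]
```

View pics/m3.png

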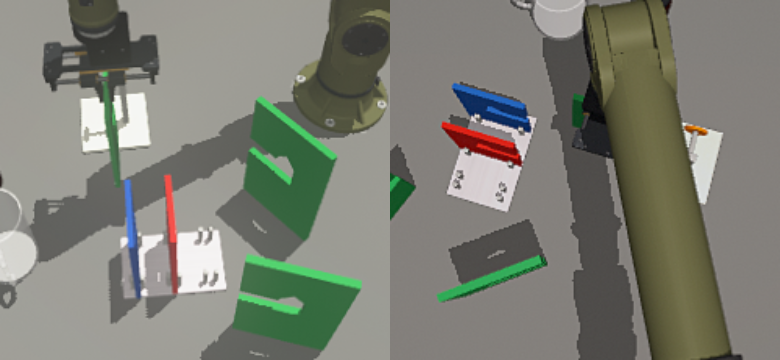

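Side view: the board is upright at crop (112,130), about 150 mm on the +y side of the pin. Next I set the height and yaw, then slide the slot over the pin.

{"api": "step_arm", "payload": {
  "deltas": [
    [0.1,0.3,0.1,0,0,-0.1],
    [0.2,0.8,0.2,0,0,-0.2],
    [0.25,1.3,0.28,0,0,-0.3],
    [0.25,1.8,0.28,0,0,-0.3],
    [0.25,2.2,0.28,0,0,-0.3]
  ]
}}

```text
t: 6.85
eef_pos: [0.5497, -0.0305, 0.2742]
tool_rot: [0.001, 0.991, -0.136, -0.0]
contact_force: [-0.7, 0.5, -2.2]
finger_gap: 0.0098
```

{"api": "step_arm", "payload": {
  "deltas": [
    [0,0,0,0,0,0],
    [0,0,0,0,0,0]
  ]
}}

```text
t: 7.02
eef_pos: [0.5503, -0.0293, 0.2745]
tool_rot: [0.0, 0.991, -0.137, 0.0]
contact_force: [0.3, -0.0, -2.4]
finger_gap: 0.0096
```

```bash
python3 - <<'E'
from h import *
go((.520,-.1215,.274),-15.5)
c=grab('side','s4');a=c['frame'][80:230,150:300]
cv2.imwrite('pics/m4.png',cv2.resize(a,None,fx=4,fy=4,interpolation=2))
E
```

```text
t 7.02 pos [ 0.5503 -0.0293  0.2745] to (0.52, -0.1215, 0.274) units [-0.17  3.88  0.02] [ 0.   -0.01 -0.03] F [ 0.3 -0.  -2.4] gap 0.0096
```

View pics/m4.png

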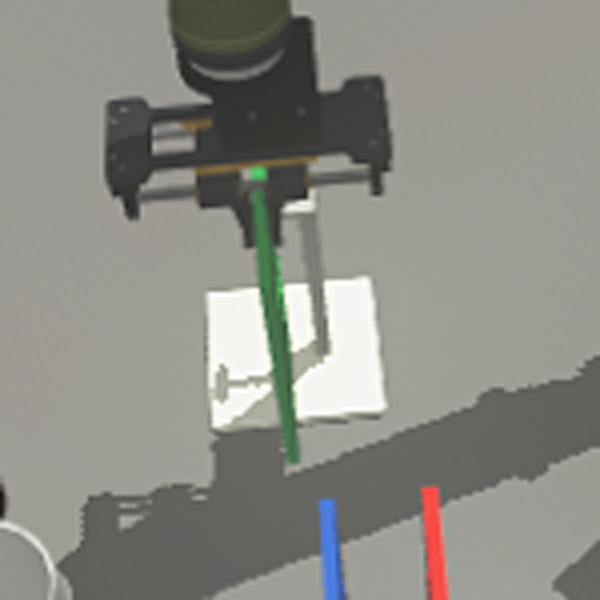

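```bash
python3 - <<'E'
from h import *
c=load('s4'); h=cv2.cvtColor(c['frame'],cv2.COLOR_BGR2HSV)
m=(h[...,0]>=50)&(h[...,0]<=85)&(h[...,1]>120); m[:115]=0; m[:,:200]=0; m[:,235:]=0
v,u=np.nonzero(m)
th=np.deg2rad(-15.5); n=np.array([np.cos(th),np.sin(th)]); t=np.array([-n[1],n[0]])
P,z=pts(c,np.c_[u,v]); k=(P[:,0]>.5)&(P[:,0]<.62); P=P[k];v=v[k];u=u[k]
print(n@[.52,-.1215],t@[.52,-.1215])
for i in np.argsort(v)[list(range(0,12))+list(range(-10,0))]: print(u[i],v[i],(P[i,:2]@n).round(4),(P[i,:2]@t).round(4),P[i,2].round(4))
E
```

```text
0.5335572983619922 0.02188285549584589
213 122 0.5412 0.0705 0.2933
214 122 0.5386 0.0668 0.2891
215 122 0.5355 0.0701 0.2921
213 123 0.5416 0.0714 0.2901
214 123 0.5388 0.07 0.2882
215 123 0.5358 0.072 0.2899
216 123 0.5328 0.0737 0.2913
213 124 0.5417 0.0767 0.2915
214 124 0.5388 0.0766 0.291
214 129 0.5399 0.094 0.2884
214 130 0.54 0.0995 0.2901
219 148 0.5348 0.071 0.1749
214 130 0.54 0.0995 0.2901
219 148 0.5348 0.071 0.1749
219 149 0.5351 0.0742 0.1738
219 150 0.5352 0.0808 0.1768
219 151 0.5354 0.0844 0.1762
219 152 0.5358 0.085 0.1721
219 153 0.536 0.0892 0.1723
219 154 0.5361 0.096 0.1756
220 154 0.5344 0.0725 0.1467
220 156 0.5344 0.0886 0.1563
```

The board's top edge is at 0.290 and its slot floor at 0.174, so its centre is at 0.180 as planned. Sliding on.

{"api": "step_arm", "payload": {
  "deltas": [
    [-0.1,0.3,0,0,0,0],
    [-0.17,0.7,0,0,0,0],
    [-0.17,1.1,0,0,0,0],
    [-0.17,1.5,0,0,0,0],
    [-0.17,1.9,0,0,0,0]
  ]
}}

```text
t: 7.48
eef_pos: [0.5332, -0.0748, 0.2743]
tool_rot: [0.0, 0.991, -0.136, 0.0]
contact_force: [0.2, -0.2, -1.8]
finger_gap: 0.0095
```

{"api": "step_arm", "payload": {
  "deltas": [
    [0,0.4,0,0,0,0],
    [0,0.8,0,0,0,0],
    [0,1.2,0,0,0,0],
    [0,1.6,0,0,0,0],
    [0,1.95,0,0,0,0]
  ]
}}

```text
t: 7.9
eef_pos: [0.5201, -0.1216, 0.2743]
tool_rot: [0.0, 0.991, -0.136, -0.0]
contact_force: [-0.0, -0.6, -2.2]
finger_gap: 0.0095
```

{"api": "step_arm", "payload": {
  "deltas": [
    [0,0,0,0,0,0],
    [0,0,0,0,0,0]
  ]
}}

```text
t: 8.07
eef_pos: [0.5203, -0.1207, 0.2742]
tool_rot: [-0.0, 0.991, -0.137, -0.0]
contact_force: [-0.7, 1.4, -2.2]
finger_gap: 0.0096
```

```bash
python3 - <<'E'
from h import *
go((.520,-.1215,.243),-15.5)
c=grab('side','s5');a=c['frame'][60:210,150:300]
cv2.imwrite('pics/m5.png',cv2.resize(a,None,fx=4,fy=4,interpolation=2))
h=cv2.cvtColor(c['frame'],cv2.COLOR_BGR2HSV)
m=(h[...,0]>=50)&(h[...,0]<=85)&(h[...,1]>120); m[:,:190]=0; m[:,240:]=0
v,u=np.nonzero(m)
th=np.deg2rad(-15.5); n=np.array([np.cos(th),np.sin(th)]); t=np.array([-n[1],n[0]])
P,z=pts(c,np.c_[u,v]); k=(P[:,0]>.48)&(P[:,0]<.6)&(P[:,1]<.2); P=P[k]
q=np.c_[P[:,:2]@n-.5336,P[:,:2]@t-.0219,P[:,2]]; print(len(q),np.percentile(q,[1,10,50,90,99],axis=0).round(4))
E
```

```text
t 8.07 pos [ 0.5203 -0.1207  0.2742] to (0.52, -0.1215, 0.243) units [-0.    0.03  1.25] [-0.    0.   -0.03] F [-0.7  1.4 -2.2] gap 0.0096
45 [[-0.0062 -0.0606  0.2412]
 [-0.0029 -0.0541  0.2871]
 [ 0.0007  0.0044  0.29  ]
 [ 0.0027  0.0447  0.2925]
 [ 0.0037  0.0605  0.3362]]
```

View pics/m5.png

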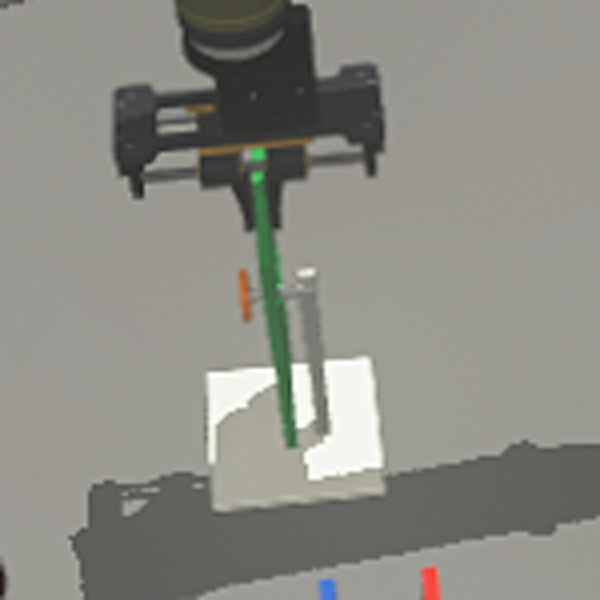

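The picture shows the board threaded between the disc (245,295) and the post (310,290), with its width centred on the pin. No contact force so far. Lowering.

{"api": "step_arm", "payload": {
  "deltas": [
    [0,0,0.25,0,0,0],
    [0,0,0.5,0,0,0],
    [0,0,0.75,0,0,0],
    [0,0,0.95,0,0,0],
    [0,0,1.05,0,0,0]
  ]
}}

```text
t: 8.53
eef_pos: [0.5199, -0.1199, 0.2466]
tool_rot: [-0.0, 0.991, -0.136, -0.001]
contact_force: [0.4, -0.1, -2.0]
finger_gap: 0.0097
```

{"api": "step_arm", "payload": {
  "deltas": [
    [0,0,0.03,0,0,0],
    [0,0,0.06,0,0,0],
    [0,0,0.1,0,0,0],
    [0,0,0.1,0,0,0]
  ]
}}

```text
t: 8.87
eef_pos: [0.5205, -0.1203, 0.2456]
tool_rot: [0.0, 0.991, -0.136, 0.0]
contact_force: [0.2, 0.8, -2.3]
finger_gap: 0.0097
```

{"api": "step_arm", "payload": {
  "deltas": [
    [0,0,0.04,0,0,0],
    [0,0,0.08,0,0,0],
    [0,0,0.08,0,0,0]
  ]
}}

```text
t: 9.12
eef_pos: [0.5206, -0.1207, 0.244]
tool_rot: [0.0, 0.991, -0.136, 0.0]
contact_force: [0.7, -1.0, -0.6]
finger_gap: 0.0096
```

{"api": "step_arm", "payload": {
  "deltas": [
    [0,0,0.03,0,0,0],
    [0,0,0.06,0,0,0],
    [0,0,0.06,0,0,0]
  ]
}}

```text
t: 9.37
eef_pos: [0.5208, -0.1211, 0.2431]
tool_rot: [0.001, 0.991, -0.136, 0.001]
contact_force: [-1.6, -2.2, 5.3]
finger_gap: 0.0097
```

{"api": "step_arm", "payload": {
  "deltas": [
    [0,0,0.03,0,0,0],
    [0,0,0.06,0,0,0],
    [0,0,0.06,0,0,0]
  ]
}}

```text
t: 9.62
eef_pos: [0.521, -0.1214, 0.2426]
tool_rot: [0.001, 0.991, -0.136, 0.001]
contact_force: [-3.6, -2.5, 10.2]
finger_gap: 0.0097
```

The pin is in the peak: the load reversed and is now +10 N. I'll relieve it slightly and open.

{"api": "step_arm", "payload": {
  "deltas": [
    [0,0,-0.04,0,0,0],
    [0,0,-0.06,0,0,0]
  ]
}}

```text
t: 9.78
eef_pos: [0.5207, -0.1214, 0.2427]
tool_rot: [0.001, 0.991, -0.136, 0.001]
contact_force: [-1.0, -2.8, 2.7]
finger_gap: 0.0097
```

{"api": "step_arm", "payload": {
  "deltas": [
    [0,0,0,0,0,0],
    [0,0,0,0,0,0],
    [0,0,0,0,0,0],
    [0,0,0,0,0,0]
  ],
  "claw": 24
}}

```text
t: 10.12
eef_pos: [0.5203, -0.1195, 0.2414]
tool_rot: [-0.0, 0.991, -0.136, -0.0]
contact_force: [0.3, 0.5, 0.9]
finger_gap: 0.0223
```

```bash
python3 - <<'E'
from h import *
go((.520,-.1215,.243),-15.5)
c=grab('side','s6');a=c['frame'][60:210,150:300]
cv2.imwrite('pics/m6.png',cv2.resize(a,None,fx=4,fy=4,interpolation=2))
E
```

```text
t 10.12 pos [ 0.5203 -0.1195  0.2414] to (0.52, -0.1215, 0.243) units [ 0.01  0.08 -0.06] [-0.01  0.01 -0.01] F [0.3 0.5 0.9] gap 0.0223
```

View pics/m6.png

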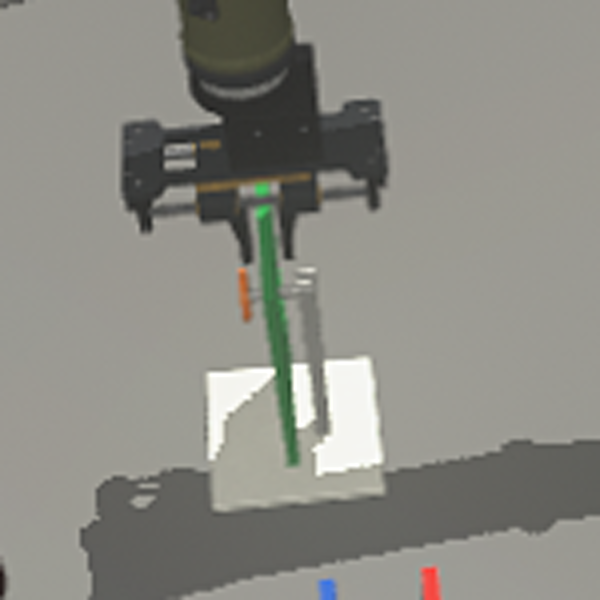

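The fingers are open at crop (245,240) and (290,240), clear on both sides, and the board hangs on the pin between the disc (245,295) and the post. I'll open a little wider and retreat straight up.

{"api": "step_arm", "payload": {
  "deltas": [
    [0,0,0,0,0,0],
    [0,0,0,0,0,0],
    [0,0,-0.3,0,0,0],
    [0,0,-0.8,0,0,0],
    [0,0,-1.4,0,0,0]
  ],
  "claw": 45
}}

```text
t: 10.58
eef_pos: [0.5201, -0.1202, 0.2778]
tool_rot: [-0.0, 0.991, -0.136, -0.0]
contact_force: [1.2, -0.4, -0.6]
finger_gap: 0.0433
```

{"api": "step_arm", "payload": {
  "deltas": [
    [0,0,-1,0,0,0],
    [0,0,-2,0,0,0],
    [0,0,-3,0,0,0],
    [0,0,-3.5,0,0,0],
    [0,0,-3.5,0,0,0]
  ]
}}

```text
t: 11.0
eef_pos: [0.5219, -0.1203, 0.3687]
tool_rot: [0.001, 0.991, -0.136, 0.003]
contact_force: [-0.3, 0.1, -0.9]
finger_gap: 0.0452
```

{"api": "step_arm", "payload": {
  "deltas": [
    [0,1.4,0,0,0,0],
    [0,2.8,0,0,0,0],
    [0,4.2,0,0,0,0],
    [0,5.6,0,0,0,0],
    [0,7,0,0,0,0]
  ]
}}

```text
t: 11.42
eef_pos: [0.4722, -0.2901, 0.3632]
tool_rot: [-0.0, 0.991, -0.136, -0.001]
contact_force: [-0.2, -0.0, -0.2]
finger_gap: 0.0449
```

{"api": "step_arm", "payload": {
  "deltas": [
    [0,0,0,0,0,0],
    [0,0,0,0,0,0],
    [0,0,0,0,0,0],
    [0,0,0,0,0,0],
    [0,0,0,0,0,0]
  ]
}}

```text
t: 11.83
eef_pos: [0.474, -0.2871, 0.3644]
tool_rot: [-0.0, 0.991, -0.135, -0.0]
contact_force: [-0.2, -0.3, 0.6]
finger_gap: 0.045
```

```bash
python3 - <<'E'
from h import *
c=grab('side','s7');a=c['frame'][80:320,150:400];d=grab('top','t7');b=d['frame'][80:300,150:390]
cv2.imwrite('pics/m7.png',np.hstack([cv2.resize(a,(390,360)),cv2.resize(b,(390,360))]))
th=np.deg2rad(-15.5); n=np.array([np.cos(th),np.sin(th)]); t=np.array([-n[1],n[0]])
for c in(c,d):
    h=cv2.cvtColor(c['frame'],cv2.COLOR_BGR2HSV)
    v,u=np.nonzero((h[...,0]>=50)&(h[...,0]<=85)&(h[...,1]>120)); P,z=pts(c,np.c_[u,v])
    q=np.c_[P[:,:2]@n-.5336,P[:,:2]@t-.0219,P[:,2]]; k=(abs(q[:,0])<.04)&(abs(q[:,1])<.1)&(z>0); q=q[k]; e=q[q[:,2]>.235]
    print(len(q),'top edge n',np.median(e[:,0]),'t',e[:,1].min(),e[:,1].max(),'z slope',np.polyfit(e[:,1],e[:,2],1),'zmin',q[:,2].min())
    for col,(a_,b_) in dict(blue=(105,130),red=(170,8)).items():
        H=h[...,0]; m=((H>=a_)&(H<=b_)) if a_<b_ else ((H>=a_)|(H<=b_))
        v,u=np.nonzero(m&(h[...,1]>130)); P,z=pts(c,np.c_[u,v]); k=(P[:,2]>.222)&(P[:,2]<.24)&(P[:,0]>.42)&(P[:,0]<.63)&(P[:,1]>.16)&(P[:,1]<.34); print(col,np.median(P[k],0).round(4))
print(sensors.get_obs()['t'],sensors.get_obs()['contact_force'])
E
```

```text
82 top edge n 8.5299149608975e-05 t -0.06046602846188806 0.06637574891953006 z slope [-0.03805392  0.25933498] zmin 0.2532641678047357
blue [0.5969 0.236  0.2295]
red [0.5311 0.2564 0.2294]
745 top edge n -0.001981452430531161 t -0.06170609437105054 0.06752216655594633 z slope [-0.03508631  0.2553061 ] zmin 0.044573296443779276
blue [0.5959 0.2353 0.2302]
red [0.5282 0.2529 0.2303]
11.9333 [-0.45824801  0.75218754 -0.39586832]
```

View pics/m7.png

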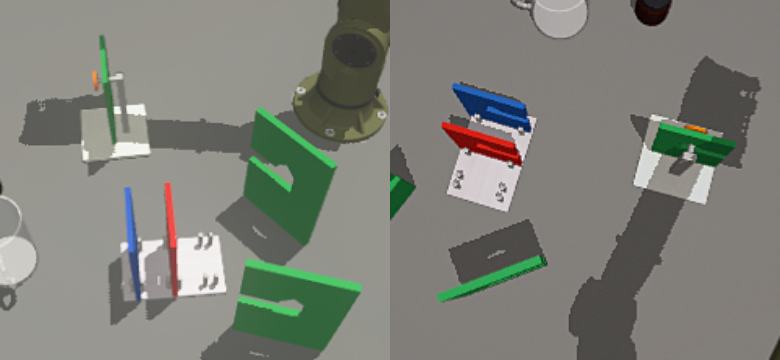

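The board hangs in the peak: its top edge is at 0.257-0.259, which puts the centre about 41 mm below the pin, and it tilts about 0.04 rad. I'll wait briefly to confirm it is at rest, then hand in.

{"api": "step_arm", "payload": {
  "deltas": [
    [0,0,0,0,0,0],
    [0,0,0,0,0,0],
    [0,0,0,0,0,0],
    [0,0,0,0,0,0],
    [0,0,0,0,0,0]
  ]
}}

```text
t: 12.35
eef_pos: [0.4733, -0.2888, 0.3646]
tool_rot: [0.0, 0.991, -0.136, 0.0]
contact_force: [-1.2, -0.3, -0.4]
finger_gap: 0.0452
```

{"api": "step_arm", "payload": {
  "deltas": [
    [0,0,0,0,0,0],
    [0,0,0,0,0,0],
    [0,0,0,0,0,0],
    [0,0,0,0,0,0],
    [0,0,0,0,0,0]
  ]
}}

```text
t: 12.77
eef_pos: [0.4733, -0.2888, 0.3646]
tool_rot: [0.0, 0.991, -0.136, 0.0]
contact_force: [-0.9, -1.5, -0.1]
finger_gap: 0.045
```

```bash
python3 - <<'E'
from h import *
th=np.deg2rad(-15.5); n=np.array([np.cos(th),np.sin(th)]); t=np.array([-n[1],n[0]])
for tag in('t7','t8','t9'):
    c=load(tag) if tag=='t7' else grab('top',tag)
    h=cv2.cvtColor(c['frame'],cv2.COLOR_BGR2HSV)
    v,u=np.nonzero((h[...,0]>=50)&(h[...,0]<=85)&(h[...,1]>120)); P,z=pts(c,np.c_[u,v])
    q=np.c_[P[:,:2]@n-.5336,P[:,:2]@t-.0219,P[:,2]]; k=(abs(q[:,0])<.04)&(abs(q[:,1])<.1)&(z>0); q=q[k]; e=q[q[:,2]>.25]
    f=np.linalg.lstsq(np.c_[q[:,1:],np.ones(len(q))],q[:,0],rcond=None)[0]
    print(len(q),q.mean(0).round(4),'top',e.mean(0).round(4),'lean',f[1].round(3),'slope',np.polyfit(e[:,1],e[:,2],1)[0].round(3))
r.hand_in(); print(sensors.get_obs()['t'])
E
```

```text
745 [-0.0029  0.0003  0.1876] top [-0.0003  0.0012  0.2587] lean 0.015 slope -0.043
743 [-0.0029  0.0005  0.1876] top [-0.0003  0.0013  0.2585] lean 0.015 slope -0.033
744 [-0.0029  0.      0.1879] top [-2.000e-04  4.000e-04  2.586e-01] lean 0.015 slope -0.032
the job is handed in; nothing more can be done
the job is handed in; nothing more can be done
```

The green rack board, the smallest of the three green ones, is hanging from the stand's pin. I handed the job in at about 13 s of the 45 s allowed. I gripped it by the top edge, lifted it clear of the rack, slid its slot over the pin between post and disc, lowered it until the pin took the load, let go and backed off.

Last checks, all consistent:
- **Position:** the board's centre is about 41 mm below the pin's axis. It is within about 3 mm of the pin's middle both sideways and along the pin.
- **Upright and at rest:** the tilt is about 0.04 rad, and repeated pictures show no motion.
- **Red and blue boards:** they are still standing in the rack. I compared their final positions with the start only roughly, and saw no shift.
- **Robot:** it is clear of everything, with only about 1-2 N of sensor noise on the force reading. The highest contact force I read was about 11 N, while seating the board.

No check failed.

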